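# Drilled trial bar out of the vise and into the granulator

### The job

The drilling trial on the green bar is finished, so send it back for regrind: draw the vise jaw open by its handle first and leave it open, then lift the bar out and lay it flat on the granulator's feed tray in front of the flap, pointing into the mouth, and let go. Then take it again at its tail end, so that your hand stays out of the mouth, and push it in through the sprung flap until it has dropped inside and the flap has shut behind it. Leave everything else on the bench where it is.

Things in the scene. Friction and masses are not known exactly. Their poses are not given: they have to be found in the camera images.
- bar_center (a point): centre of the task's bar: green recycled-plastic beam with coloured flecks and three drill holes in its top, 140 mm long (x) by 48 wide (y) by 40 high (z, up), about 0.26 kg. At the start it is clamped in the vise across its 48 mm width, long axis parallel to the jaws, on steel parallels 42 mm above the bench; its top 24 mm stand clear of the jaws. Either end may go first
- vise: blue drill-press vise, fixed to the bench; origin on the bench under the middle of the closed jaws (the bar may sit up to 18 mm along y from there). x runs along the spindle from the handle to the fixed jaw, z up. Jaws are 100 mm wide (y), their tops 58 mm above the bench; the fixed jaw reaches x = 0.056, the end bracket x = -0.118 (60 mm high)
- vise_handle (a point): grip point on the vise's cross handle (12 mm round bar, 124 mm long, level, parallel to the jaws, through a 26 mm hub on the spindle), 44 mm above the bench, 38 mm from the hub's middle on the robot's side; axes as the vise. It moves with the jaw: drawn along -x, away from the jaws, it opens the jaw against about 10 N of drag and stays where left. Closed, it is 56 mm clear of the bracket
- vise_jaw (a joint): opening of the vise's sliding jaw in m: 0 = closed on the bar, 0.045 = fully open
- flap_sill (a point): middle of the granulator's feed mouth: below the flap's pin, level with the feed tray's upper face, 190 mm above the bench. x = feed direction into the machine, y across, z up. The flat, slick steel tray is 154 mm wide inside, runs from x = -0.22 to its inner edge at x = -0.02, with side lips 14 mm high. The mouth is 154 mm wide; the top of its roof is 72 mm above the tray
- granulator: green bench granulator, standing still, fixed; origin on the bench below the flap, axes as flap_sill. The hood, 350 mm high, begins at x = 0.09. At the tray's inner edge, 20 mm before the flap, a slick steel chute falls away at 55 degrees: a bar pushed in and let go with its middle 20 mm or more past that edge tips and slides down inside under the flap
- flap (a joint): angle in rad of the granulator's orange flap, 146 mm wide, 86 mm long, hung from a pin 64 mm above the tray's level (its foot 22 mm below that level, over the chute): 0 = hanging shut, grows as a bar pushes it inwards (up to 1.4). It cannot open outwards. Light springs and its weight shut it (under 1 N at its foot), also onto a bar lying under it
- spare_bar: bystander: a blue beam of the same size lying on the bench; origin under its centre
- bottle_a: bystander: red bottle with a white cap, 64 mm across, 190 mm high; origin under its centre
- bottle_b: bystander: blue bottle with a blue cap, 64 mm across, 190 mm high; origin under its centre
- bottle_c: bystander: grey bottle with a red cap, 64 mm across, 190 mm high; origin under its centre
- chip_brush: bystander: chip brush lying on the bench
- wrench: bystander: spanner lying on the bench
- tiles: bystander: stack of three sample tiles, 90 by 90 by 24 mm; origin under its centre
There are look-alikes about, which are no part of the job. There is more than one size of the part that bears bar_center; the job needs the largest.

How it is judged:
By the outcome, as a careful person would: the job done as asked, in the order asked, and still so for the second after the job is handed in, with the robot touching nothing.
It also fails if it takes over 62 s, if anything falls off the work surface, if the arm or the gripper's body presses on something with over 40 N, if the wrist force passes 120 N, or if a joint passes its speed limit or range.

### The arm

A 7-joint arm with a two-finger parallel gripper is mounted at the origin on the work surface. World frame = base frame: x ahead of the robot, y to its left, z up, the work surface at z = 0. Lengths are in m, angles in rad, forces in N, time in s.
With the tool pointing down it reaches from about 0.35 to 0.9 m from the base axis. Payload 8.1 kg.
Tool frame: the origin (TCP) lies between the finger pads; the fingertips stand robot.finger_overhang ahead of it and the grasp point (between the pads) lies 8 mm behind it (robot.finger_overhang is the distance from the TCP to the fingertips, in m); z points along the fingers, y is the line along which they close (so a half turn about z gives the same grasp; the last joint's range is limited). The gripper opens to 92 mm and grips with 3 to 60 N. Pads are 19 mm wide; open, the fingers measure 130 mm over their backs; the gripper's body (75 mm by 190 mm) begins 47 mm behind the grasp point.
Start: joints at [-1.299, 0.434, 0.025, 1.573, -0.012, 1.134, -0.075], TCP at [0.229, 0.582, 0.238] pointing down, gripper open.
Joint ranges: [-2.62, 2.62], [-0.44, 2.09], [-1.27, 1.32], [0.08, 2.57], [-1.32, 4.46], [0.12, 2], [-2.74, 2.74]. Speed limits (rad/s): [2.22, 2.22, 3.01, 3.01, 3.14, 3.14, 3.14].

### API

Orientations are given as a unit quaternion [x, y, z, w].
In Python, from plant import robot gives the robot as it stands. The module is installed in compiled form; this text tells all that it offers.
- The arm moves only by the tool play_rows, never from a script. Its argument "steps" is text: rows parted by semicolons, each of 7 numbers parted by spaces: the turn, a rotation vector about the tool's x, y, z in rad, then the shift along the tool's x, y, z in mm, then the opening, from 0 (shut) to 1 (fully open). In form: rx ry rz dx dy dz fingers; .... A call has 1 to 5 rows; each row is the pose to reach, as a shift and turn from the pose commanded when the call began, along the tool's axes at that moment; what a row does not reach only later rows make up. A row lasts 1/12 s, in which the tool goes at most 41.7 mm and 7.16 degrees, less where a joint would pass 70% of its speed; a pose out of reach is approached as far as the arm can. A call with a gripper value outside its range is refused whole. The fingers move at their own pace and stop on an object; "force" is the grip in N (left out, the last holds). Time passes only in rows, so rows that repeat a pose let the fingers close. It gives the time, the measured TCP pose, the force, the opening and the grip force at its end, in the units of the state.
- robot.observe(): the state, without advancing time (a new reading comes with each control period).
- robot.camera(name): name is "scene" or "top" or "wrist"; returns (picture, depth): 480x640x3 uint8, red, green, blue; 480x640 float32, m along the optical axis (not along the pixel's ray), 0 where there is no reading.
- robot.camera_info(name): a dict with "fx", "fy", "cx", "cy" (pixels), "T" (4x4, takes a point from camera to world coordinates); the wrist camera has in their place "mount" (4x4, takes a point from camera to tool coordinates, whose origin is the TCP and whose axes are the flange's). Camera axes: x right, y up, looking along -z (the intrinsics and any distortion apply to the point x, -y, -z); pixel columns grow to the right and rows downward; lengths in m; the calibration is good to about 2 mm. A picture is of the moment at which its call begins: read the wrist's pose just before it. camera_info takes no time and is no camera call.
- robot.job_done(): hands the job in; it is judged then, once.
The state is a dict: "clock": time; "qpos": joint angles; "qd": joint speeds; "joint_torque": joint torques, N m; "position": TCP position; "ee_rot": TCP orientation; "contact_force": force on the tool from outside, world axes, zero at the start; "ft_torque": the same for the moment, N m; "gripper_width": finger opening in m; "gripper_force": force on a finger pad.
Only numpy, scipy, OpenCV 4.12 (cv2) and the standard library are available. Lean on these libraries where they do the work, as an engineer would, in place of code of your own. Each camera call takes 0.05 s, during which the arm holds its last target. There are 200 camera calls.

## Working session

There is one attempt and no reset: what is moved stays moved. The work goes in short steps, Python scripts to look and compute and a tool call to move; the robot and the scene stay as the last step left them, time stands still between calls to the robot, and variables do not carry over. Pictures are saved under pics/ and viewed, at most 10 in all, crops included, and the job is handed in when it is done.

Besides the shell and the picture viewer there is one more tool, called after "Request:" by a JSON object that holds its "method" and its "body", one argument or row to a line. play_rows: Moves the arm, as the interface text tells. Its arguments: {"type":"object","properties":{"steps":{"type":"string"},"force":{"type":"number"}},"required":["steps"]}

```bash
mkdir -p pics
cat > h.py <<'E'
import numpy as np, cv2
from plant import robot
from scipy.spatial.transform import Rotation as R
def snap(name):
    s=robot.observe(); p,d=robot.camera(name); i=robot.camera_info(name)
    if name=="wrist":
        T=np.eye(4);T[:3,:3]=R.from_quat(s["ee_rot"]).as_matrix();T[:3,3]=s["position"];T=T@i["mount"]
    else: T=i["T"]
    np.savez("%s.npz"%name,p=p,d=d,T=T,k=[i["fx"],i["fy"],i["cx"],i["cy"]])
    return p,d
def load(name):
    z=np.load("%s.npz"%name);return z["p"],z["d"],z["T"],z["k"]
def cloud(name):
    p,d,T,k=load(name);v,u=np.mgrid[:480,:640]
    c=np.stack([(u-k[2])/k[0]*d,-(v-k[3])/k[1]*d,-d,np.ones_like(d)],-1)
    w=(c@T.T)[...,:3]; w[d<=0]=np.nan
    return p,w
def at(name,pts,r=1):
    p,w=cloud(name)
    for u,v in pts: print((u,v),np.round(np.nanmedian(w[v-r:v+r+1,u-r:u+r+1].reshape(-1,3),0),4))
def save(p,f,crop=None,sc=1):
    if crop: p=p[crop[1]:crop[3],crop[0]:crop[2]]
    cv2.imwrite("pics/"+f,cv2.resize(p[...,::-1],None,fx=sc,fy=sc,interpolation=cv2.INTER_CUBIC))
def st():
    s=robot.observe();print({k:np.round(s[k],4) for k in("clock","position","ee_rot","contact_force","gripper_width","gripper_force","qpos")})
E
python3 -c "
from h import *
for n in('scene','top'):
    p,d=snap(n);save(p,n+'1.png')
    i=robot.camera_info(n);print(i)
print(robot.camera_info('wrist'),robot.finger_overhang);st()"
```

```text
{'fx': 597.3603987633095, 'fy': 597.3603987633095, 'cx': 320.239187110253, 'cy': 235.4825728434574, 'T': array([[ 0.88678375, -0.2905462 ,  0.35944053,  1.04195858],
       [ 0.46218145,  0.55460046, -0.69195855, -0.91709796],
       [ 0.00170004,  0.77974434,  0.62609573,  0.94992032],
       [ 0.        ,  0.        ,  0.        ,  1.        ]])}
{'fx': 528.9673781863704, 'fy': 528.9673781863704, 'cx': 322.77676848154, 'cy': 240.25550245992775, 'T': array([[ 0.01438246,  0.99795569, -0.06227032,  0.51651066],
       [-0.99989548,  0.01426289, -0.0023643 , -0.0461197 ],
       [-0.00147132,  0.06229781,  0.99805652,  1.2919702 ],
       [ 0.        ,  0.        ,  0.        ,  1.        ]])}
{'fx': 413.8360111148183, 'fy': 413.8360111148183, 'cx': 310.19301210731146, 'cy': 248.02549875930941, 'mount': array([[ 1.67627022e-04,  9.53871902e-01,  3.00213867e-01,
         8.06693282e-02],
       [ 9.99999982e-01, -1.85681574e-04,  3.16088572e-05,
        -5.28046312e-04],
       [ 8.58949842e-05,  3.00213856e-01, -9.53871916e-01,
        -1.48686970e-01],
       [ 0.00000000e+00,  0.00000000e+00,  0.00000000e+00,
         1.00000000e+00]])} 0.011
{'clock': np.float64(0.1), 'position': array([0.2287, 0.5812, 0.237 ]), 'ee_rot': array([ 1.863e-01,  9.825e-01, -7.000e-04, -1.000e-04]), 'contact_force': array([-0.3469,  0.0261,  0.4024]), 'gripper_width': np.float64(0.0917), 'gripper_force': np.float64(0.0), 'qpos': array([-1.2986,  0.4351,  0.025 ,  1.574 , -0.0116,  1.134 , -0.0751])}
```

View pics/scene1.png

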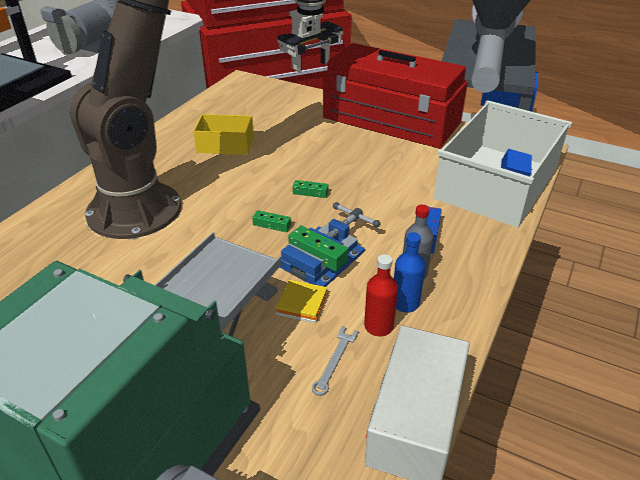

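View pics/top1.png

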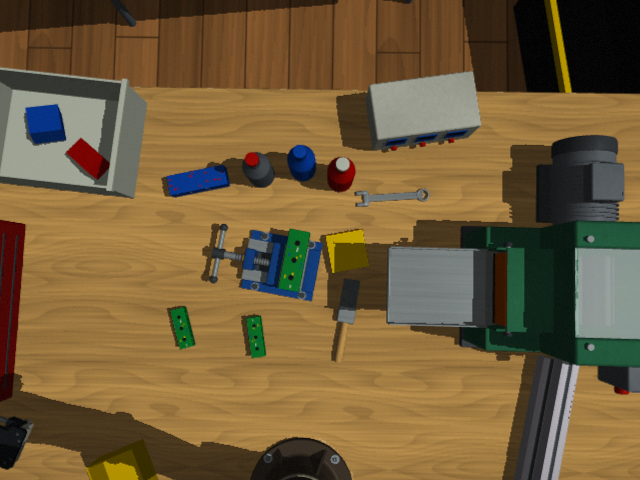

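The top view shows the candidates for the bar: the large green bar in the vise (293,260), and smaller green bars at (181,327) and (255,336). The blue spare is at (197,181). By the description I choose the one in the vise. The handle runs through (217,253), with its robot-side end near (213,279), and the flap is at (500,285). I'll check this in one enlarged crop.

```bash
python3 -c "
from h import *
p,w=cloud('top')
save(p,'c1.png',(195,205,375,315),4.4)
# bar: green pixels high
hsv=cv2.cvtColor(p,cv2.COLOR_RGB2HSV)
m=(hsv[...,0]>45)&(hsv[...,0]<85)&(hsv[...,1]>120)&(w[...,2]>.06)&(w[...,2]<.1)
m[:,:270]=0;m[:,330:]=0
q=w[m];print(len(q),np.median(q[:,2]));r=cv2.minAreaRect((q[:,:2]*1000).astype(np.float32));print('bar',r,cv2.boxPoints(r))
# handle
m=np.zeros(m.shape,bool);m[222:284,205:228]=1
m&=(w[...,2]>.035)&(w[...,2]<.06);q=w[m];print('handle',len(q),np.median(q,0));r=cv2.minAreaRect((q[:,:2]*1000).astype(np.float32));print(r,cv2.boxPoints(r))
# tray
m=np.zeros(m.shape,bool);m[225:345,380:520]=1;m&=abs(w[...,2]-.19)<.006;q=w[m];r=cv2.minAreaRect((q[:,:2]*1000).astype(np.float32));print('tray',len(q),np.median(q[:,2]),r,cv2.boxPoints(r))
at('top',[(213,278),(221,228),(420,285),(470,285),(490,285),(494,285),(498,285),(503,285),(509,285),(515,285),(530,285),(570,285),(500,252),(493,320),(400,249),(395,322),(253,160),(301,155),(342,165),(255,262)])
"
```

```text
1183 0.08190266319964379
bar ((546.0748901367188, 22.884809494018555), (48.01778030395508, 138.8911590576172), 79.95551300048828) [[473.50626   11.35611 ]
 [610.2686   -12.868282]
 [618.64355   34.41351 ]
 [481.88116   58.6379  ]]
handle 434 [0.55922088 0.20127665 0.05022466]
((559.2841796875, 198.35231018066406), (36.65000915527344, 141.61166381835938), 79.57424926757812) [[486.33124 193.14296]
 [625.6049  167.51674]
 [632.2371  203.56166]
 [492.96344 229.18788]]
tray 8710 0.19008800539493476 ((498.11456298828125, -314.86468505859375), (276.18438720703125, 244.5731964111328), 89.50121307373047) [[ 374.63046 -451.8871 ]
 [ 619.1944  -454.01617]
 [ 621.59863 -177.84229]
 [ 377.03473 -175.7132 ]]
(213, 278) [0.5018 0.2118 0.0515]
(221, 228) [0.6195 0.1964 0.052 ]
(420, 285) [ 0.4951 -0.2466  0.1901]
(470, 285) [ 0.4966 -0.3502  0.1899]
(490, 285) [ 0.4967 -0.4008  0.1615]
(494, 285) [ 0.4972 -0.403   0.1815]
(498, 285) [ 0.4977 -0.4036  0.2031]
(503, 285) [ 0.4984 -0.4033  0.236 ]
(509, 285) [ 0.499  -0.4063  0.2614]
(515, 285) [ 0.4992 -0.4177  0.2634]
(530, 285) [ 0.4996 -0.4467  0.2605]
(570, 285) [ 0.5018 -0.4918  0.3323]
(500, 252) [ 0.5678 -0.4106  0.1971]
(493, 320) [ 0.424  -0.4022  0.1762]
(400, 249) [ 0.5692 -0.2044  0.1915]
(395, 322) [ 0.4181 -0.1953  0.1913]
(253, 160) [0.7528 0.1061 0.1892]
(301, 155) [0.7645 0.005  0.191 ]
(342, 165) [ 0.7448 -0.0817  0.1895]
(255, 262) [0.5406 0.1149 0.051 ]
```

View pics/c1.png

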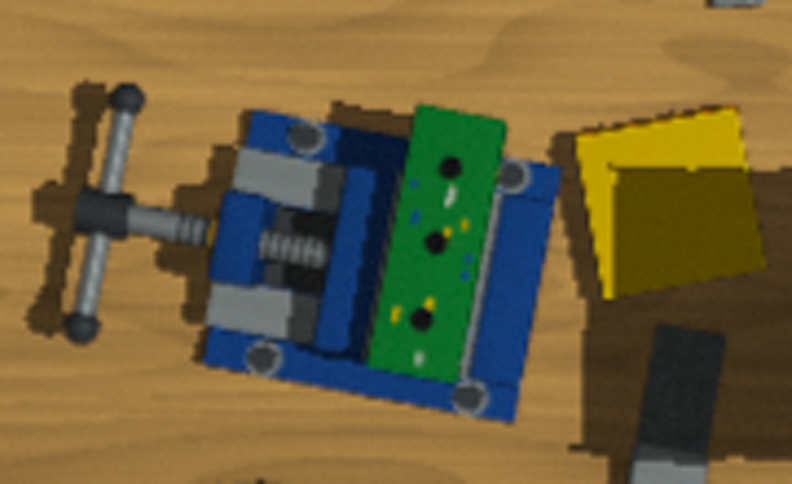

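The crop confirms it: the large green bar with three holes is centred at (435,243) in the vise. The handle hub is at (105,213), and the robot-side end of the handle is at (82,325). The vise is yawed about -10°, and the heights agree with the description. Next I work out the move to above the handle.

```bash
cat >> h.py <<'E'
def plan(pos,yaw,tilt=0,frm=None):
    """pos=TCP; yaw = world angle (deg) of tool y; tilt = deg about tool y afterwards"""
    s=robot.observe(); Rc=R.from_quat(s["ee_rot"]); p=np.array(s["position"])
    a=np.radians(yaw); y=np.array([np.cos(a),np.sin(a),0]); z=np.array([0,0,-1.]); x=np.cross(y,z)
    Rt=R.from_matrix(np.stack([x,y,z],1))*R.from_euler('y',tilt,degrees=True)
    print('rot',np.round((Rc.inv()*Rt).as_rotvec(),4),'mm',np.round(Rc.inv().apply(np.array(pos)-p)*1000,1))
E
python3 -c "
from h import *
plan((.523,.211,.15),80);plan((.523,.211,.036),80)"
```

```text
rot [-0.0014 -0.     -0.2003] mm [-409.4 -236.6   87.4]
rot [-0.0014 -0.     -0.2003] mm [-409.4 -236.5  201.4]
```

Request:
{"method": "play_rows", "body": {
  "steps": "0 0 0 -33 -19 0 0.5; 0 0 0 -66 -38 0 0.5; 0 0 0 -99 -57 0 0.5; 0 0 0 -132 -76 0 0.5; 0 0 0 -165 -95 0 0.5",
  "force": 30
}}

```text
clock: 0.52
position: [0.3483, 0.431, 0.2374]
ee_rot: [0.186, 0.983, -0.0, -0.0]
contact_force: [1.6, -0.0, 0.5]
gripper_width: 0.0631
gripper_force: 0.0
```

Request:
{"method": "play_rows", "body": {
  "steps": "0 0 0 -33 -19 0 0.5; 0 0 0 -66 -38 0 0.5; 0 0 0 -99 -57 0 0.5; 0 0 0 -132 -76 0 0.5; 0 0 0 -165 -95 0 0.5"
}}

```text
clock: 0.93
position: [0.467, 0.2822, 0.2376]
ee_rot: [0.186, 0.982, -0.0, -0.0]
contact_force: [0.9, 0.1, 0.1]
gripper_width: 0.0461
gripper_force: 0.0
```

Request:
{"method": "play_rows", "body": {
  "steps": "0 0 -0.05 -20 -12 22 0.5; 0 0 -0.1 -40 -24 44 0.5; 0 0 -0.15 -60 -36 66 0.5; 0 0 -0.2 -79 -46 87 0.5; 0 0 -0.2 -79 -46 87 0.5"
}}

```text
clock: 1.35
position: [0.5235, 0.2064, 0.1467]
ee_rot: [0.089, 0.996, -0.003, -0.002]
contact_force: [-0.3, -0.1, -0.9]
gripper_width: 0.0462
gripper_force: 0.0
```

```bash
python3 -c "
from h import *
p,d=snap('wrist');save(p,'w1.png');st()
p,w=cloud('wrist')
m=(w[...,2]>.036)&(w[...,2]<.056)&(w[...,0]>.49)&(w[...,0]<.545)&(w[...,1]>.17)&(w[...,1]<.26)
q=w[m];print(len(q),np.median(q,0),q[:,2].max());
if len(q):
  r=cv2.minAreaRect((q[:,:2]*1000).astype(np.float32));print(r)
plan((.523,.211,.036),80)"
```

```text
{'clock': np.float64(1.4), 'position': array([0.5229, 0.2089, 0.1484]), 'ee_rot': array([ 0.0893,  0.996 , -0.0018, -0.0016]), 'contact_force': array([0.271 , 0.3603, 0.207 ]), 'gripper_width': np.float64(0.0457), 'gripper_force': np.float64(0.0), 'qpos': array([-0.5674,  0.4278,  0.1249,  1.838 , -0.0651,  0.8844,  0.9797])}
1825 [0.51331647 0.20940006 0.05111428] 0.0559497883716516
((517.9652709960938, 210.65296936035156), (18.681602478027344, 55.60655212402344), 84.75298309326172)
rot [-0.0038 -0.003  -0.0044] mm [-1.000e-01  2.500e+00  1.124e+02]
```

View pics/w1.png

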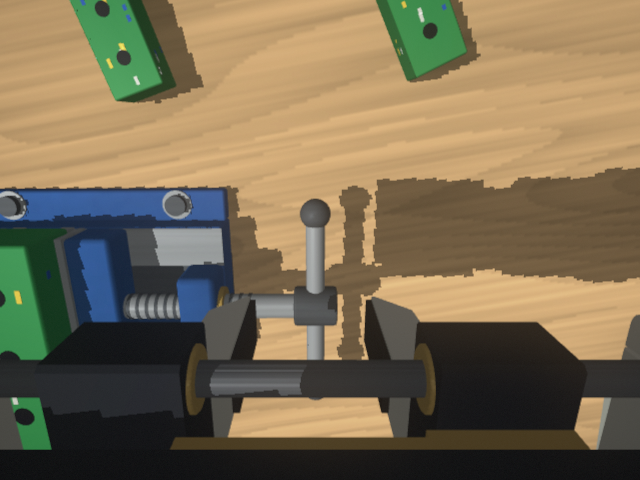

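The wrist image shows the handle's robot-side ball at (316,213), its rod at (316,250) and the hub at (316,305), all upright between the fingers. Next I compute the 3-D points.

```bash
python3 -c "
from h import *
at('wrist',[(316,213),(316,235),(316,250),(316,265),(316,280),(316,305)])"
```

```text
(316, 213) [0.4971 0.2133 0.0552]
(316, 235) [0.5113 0.2109 0.0518]
(316, 250) [0.521  0.2092 0.0515]
(316, 265) [0.5304 0.2075 0.0518]
(316, 280) [0.5404 0.2058 0.0517]
(316, 305) [0.5551 0.2032 0.0569]
```

Request:
{"method": "play_rows", "body": {
  "steps": "0 0 0 0 0 30 0.5; 0 0 0 0 0 60 0.5; 0 0 0 0 0 90 0.5; 0 0 0 0 1 112 0.5; 0 0 0 0 1 112 0.3"
}}

```text
clock: 1.82
position: [0.5202, 0.2136, 0.0354]
ee_rot: [0.087, 0.996, -0.001, -0.003]
contact_force: [-1.1, -0.1, -0.1]
gripper_width: 0.0426
gripper_force: 0.0
```

Request:
{"method": "play_rows", "body": {
  "steps": "0 0 0 0 0 0 0; 0 0 0 0 0 0 0; 0 0 0 0 0 0 0; 0 0 0 0 0 0 0; 0 0 0 0 0 0 0"
}}

```text
clock: 2.23
position: [0.5237, 0.2107, 0.0402]
ee_rot: [0.088, 0.996, -0.001, 0.0]
contact_force: [-1.3, -5.3, 6.0]
gripper_width: 0.0111
gripper_force: 30.1
```

Request:
{"method": "play_rows", "body": {
  "steps": "0 0 0 0 6 0 0; 0 0 0 0 14 0 0; 0 0 0 0 22 0 0; 0 0 0 0 29 0 0; 0 0 0 0 36 0 0"
}}

```text
clock: 2.65
position: [0.5297, 0.2453, 0.0402]
ee_rot: [0.089, 0.996, -0.002, 0.0]
contact_force: [-3.8, -11.8, 10.1]
gripper_width: 0.0106
gripper_force: 30.0
```

Request:
{"method": "play_rows", "body": {
  "steps": "0 0 0 0 4 0 0; 0 0 0 0 8 0 0; 0 0 0 0 11 0 0; 0 0 0 0 12 0 0; 0 0 0 0 12 0 0"
}}

```text
clock: 3.07
position: [0.5311, 0.2532, 0.0402]
ee_rot: [0.09, 0.996, -0.004, -0.001]
contact_force: [-6.7, -20.8, 18.0]
gripper_width: 0.0113
gripper_force: 30.0
```

```bash
python3 -c "
from h import *
p,d=snap('top');st();p,w=cloud('top')
save(p,'c2.png',(185,205,365,315),4.4)"
```

```text
{'clock': np.float64(3.1167), 'position': array([0.5311, 0.2532, 0.0402]), 'ee_rot': array([ 0.0898,  0.9959, -0.0041, -0.001 ]), 'contact_force': array([ -7.2649, -20.9659,  18.0832]), 'gripper_width': np.float64(0.0109), 'gripper_force': np.float64(30.0096), 'qpos': array([-0.616 ,  0.6063,  0.1104,  1.8578, -0.0903,  0.6886,  0.9359])}
```

View pics/c2.png

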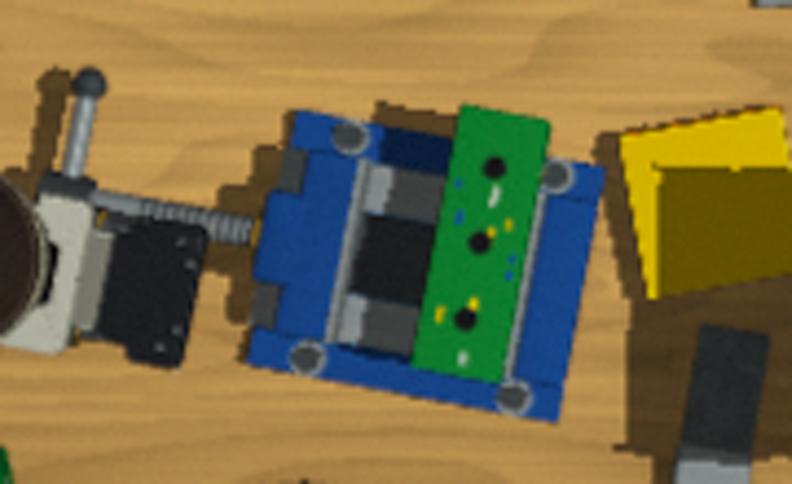

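The crop shows the jaw drawn away from the bar, with open parallels at (390,250), and the bar still seated at (480,243). The pull force rose to 21 N, so the jaw is at its stop. I release and rise, then fit the tray axis.

Request:
{"method": "play_rows", "body": {
  "steps": "0 0 0 0 -2 0 0.5; 0 0 0 0 -2 0 0.5; 0 0 0 0 -2 0 0.5; 0 0 0 0 -2 -5 0.5; 0 0 0 0 -2 -25 0.5"
}}

```text
clock: 3.53
position: [0.5296, 0.2587, 0.0623]
ee_rot: [0.087, 0.996, -0.001, -0.002]
contact_force: [0.7, -0.2, 0.1]
gripper_width: 0.04
gripper_force: 0.0
```

Request:
{"method": "play_rows", "body": {
  "steps": "0 0 0 0 0 -35 0.5; 0 0 0 0 0 -70 0.8; 0 0 0 0 0 -100 0.8; 0 0 0 0 -35 -100 0.8; 0 0 0 0 -70 -100 0.8"
}}

```text
clock: 3.95
position: [0.5203, 0.1924, 0.1666]
ee_rot: [0.085, 0.996, 0.002, 0.002]
contact_force: [0.7, -1.8, -0.7]
gripper_width: 0.0679
gripper_force: 0.0
```

```bash
python3 -c "
from h import *
p,w=cloud('top');st()
z=w[...,2]
# flat tray cells per column -> edges in x
for u in range(395,485,10):
    c=w[230:340,u]; m=abs(c[:,2]-.19)<.004; lip=(c[:,2]>.197)&(c[:,2]<.212)
    print(u,np.round([c[m,0].min(),c[m,0].max(),np.median(c[m,1])],4), np.round(c[lip][:,:3],3).tolist()[:4])
for v in range(250,325,15):
    c=w[v,480:506]; i=np.argmin(abs(c[:,2]-.225)); r=w[v,380:486]; m=abs(r[:,2]-.19)<.004
    print(v,'flap',np.round(c[i],4),'tray y',np.round([r[m,1].max(),r[m,1].min(),np.median(r[m,0])],4))
plan((.546,.023,.072),80)"
```

```text
{'clock': np.float64(3.95), 'position': array([0.5203, 0.1924, 0.1666]), 'ee_rot': array([0.0848, 0.9964, 0.0021, 0.0025]), 'contact_force': array([ 0.6733, -1.8086, -0.687 ]), 'gripper_width': np.float64(0.0679), 'gripper_force': np.float64(0.0), 'qpos': array([-0.5533,  0.3884,  0.1383,  1.8492, -0.0682,  0.9021,  1.0178])}
395 [ 0.4184  0.5691 -0.1948] [[0.573, -0.192, 0.205], [0.571, -0.193, 0.2], [0.415, -0.193, 0.203]]
405 [ 0.4164  0.5694 -0.2155] [[0.573, -0.212, 0.209], [0.571, -0.213, 0.205], [0.415, -0.214, 0.2], [0.413, -0.215, 0.198]]
415 [ 0.4166  0.5697 -0.2362] [[0.573, -0.234, 0.203], [0.571, -0.234, 0.202], [0.416, -0.234, 0.204], [0.414, -0.234, 0.207]]
425 [ 0.4173  0.57   -0.257 ] [[0.571, -0.253, 0.21], [0.416, -0.255, 0.202], [0.414, -0.254, 0.205]]
435 [ 0.417   0.5682 -0.2777] [[0.572, -0.275, 0.201], [0.57, -0.274, 0.205], [0.414, -0.275, 0.201]]
445 [ 0.4153  0.5686 -0.2986] [[0.572, -0.295, 0.205], [0.57, -0.295, 0.204], [0.415, -0.296, 0.201], [0.413, -0.296, 0.203]]
455 [ 0.4157  0.5688 -0.3192] [[0.57, -0.315, 0.206], [0.415, -0.315, 0.206], [0.413, -0.315, 0.206]]
465 [ 0.4182  0.5671 -0.34  ] [[0.571, -0.337, 0.202], [0.569, -0.338, 0.199], [0.414, -0.335, 0.207]]
475 [ 0.4145  0.5675 -0.3605] [[0.571, -0.356, 0.207], [0.569, -0.357, 0.205], [0.414, -0.357, 0.204], [0.411, -0.357, 0.201]]
250 flap [ 0.5682 -0.3869  0.2263] tray y [-0.1796 -0.3355  0.568 ]
265 flap [ 0.5383 -0.4043  0.2278] tray y [-0.1781 -0.3813  0.5371]
280 flap [ 0.5081 -0.4039  0.2224] tray y [-0.1781 -0.3813  0.506 ]
295 flap [ 0.478  -0.4038  0.2221] tray y [-0.1779 -0.382   0.475 ]
310 flap [ 0.4481 -0.4032  0.2235] tray y [-0.1768 -0.3785  0.4439]
rot [0.0046 0.0045 0.0047] mm [ -53.6 -163.1   94.1]
```

Tray centreline is x ≈ 0.4925 at y = -0.29, feed direction is -y (about 0.7° off), the inner edge is at y = -0.382 and the sill at y ≈ -0.402. These match the given sizes. Now to the bar.

Request:
{"method": "play_rows", "body": {
  "steps": "0 0 0 -12 -33 0 0.8; 0 0 0 -24 -68 0 0.8; 0 0 0 -36 -103 0 0.8; 0 0 0 -48 -138 10 0.8; 0 0 0 -54 -163 30 0.8"
}}

```text
clock: 4.37
position: [0.5466, 0.0167, 0.1364]
ee_rot: [0.088, 0.996, 0.0, 0.003]
contact_force: [0.8, -0.4, 0.3]
gripper_width: 0.0734
gripper_force: 0.0
```

```bash
python3 -c "
from h import *
p,d=snap('wrist');st();p,w=cloud('wrist')
hsv=cv2.cvtColor(p,cv2.COLOR_RGB2HSV)
m=(hsv[...,0]>45)&(hsv[...,0]<85)&(hsv[...,1]>120)&(w[...,2]>.076)&(w[...,2]<.088)
q=w[m];print(len(q),q.min(0),q.max(0))
# width along vise x per station
a=np.radians(-10);s=q[:,:2]@[np.cos(a),np.sin(a)];t=q[:,:2]@[-np.sin(a),np.cos(a)]
for c in np.arange(.46,.62,.02):
    k=abs(s-c)<.004
    if k.sum()>5: print(round(c,2),k.sum(),np.round([t[k].min(),t[k].max()],4))
print('expected t centre',-np.sin(a)*.546+np.cos(a)*.023, 'smin',s.min())
plan((.546,.023,.072),80)"
```

```text
{'clock': np.float64(4.4167), 'position': array([0.5437, 0.0112, 0.1317]), 'ee_rot': array([ 9.070e-02,  9.959e-01, -1.900e-03,  1.000e-04]), 'contact_force': array([-1.9482, -4.9189, -3.5141]), 'gripper_width': np.float64(0.073), 'gripper_force': np.float64(0.0), 'qpos': array([-0.2556,  0.42  ,  0.1801,  1.9088, -0.0948,  0.8216,  1.3629])}
17439 [ 0.47369186 -0.01000848  0.07747592] [0.59840425 0.05576899 0.08661489]
0.48 1595 [0.0922 0.1393]
0.5 1212 [0.0921 0.1395]
0.52 1287 [0.092  0.1395]
0.54 999 [0.0922 0.1392]
0.56 770 [0.0925 0.1388]
0.58 893 [0.0926 0.1391]
expected t centre 0.11746248332542475 smin 0.4641262625099615
rot [-0.0037  0.0006 -0.0071] mm [-0.1 12.3 59.7]
```

Request:
{"method": "play_rows", "body": {
  "steps": "0 0 0 0 5 10 0.8; 0 0 0 0 9 20 0.8; 0 0 0 0 9 25 0.8; 0 0 0 0 9 25 0.8; 0 0 0 0 9 25 0.8"
}}

```text
clock: 4.83
position: [0.5453, 0.03, 0.1086]
ee_rot: [0.086, 0.996, 0.0, -0.0]
contact_force: [-0.4, -0.1, 0.4]
gripper_width: 0.0732
gripper_force: 0.0
```

```bash
python3 -c "
from h import *
st();plan((.5457,.0213,.072),80)"
```

```text
{'clock': np.float64(4.8333), 'position': array([0.5453, 0.03  , 0.1086]), 'ee_rot': array([ 8.610e-02,  9.963e-01,  1.000e-04, -3.000e-04]), 'contact_force': array([-0.419 , -0.1453,  0.3607]), 'gripper_width': np.float64(0.0732), 'gripper_force': np.float64(0.0), 'qpos': array([-0.2741,  0.4541,  0.1646,  1.9232, -0.1037,  0.7728,  1.3468])}
rot [ 0.0002 -0.0005  0.002 ] mm [-1.9 -8.5 36.6]
```

Transients do matter, so I let each move settle and correct from a settled reading.

Request:
{"method": "play_rows", "body": {
  "steps": "0 0 0 -2 -9 5 0.8; 0 0 0 -2 -9 20 0.8; 0 0 0 -2 -9 36 0.8; 0 0 0 -2 -9 36 0.8; 0 0 0 -2 -9 36 0.8"
}}

```text
clock: 5.25
position: [0.5454, 0.0189, 0.0725]
ee_rot: [0.087, 0.996, -0.0, -0.001]
contact_force: [-0.0, 0.5, 0.3]
gripper_width: 0.0734
gripper_force: 0.0
```

Request:
{"method": "play_rows", "body": {
  "steps": "0 0 0 0 0 0 0.3; 0 0 0 0 0 0 0.3; 0 0 0 0 0 0 0.3; 0 0 0 0 0 0 0.3; 0 0 0 0 0 0 0.3",
  "force": 45
}}

```text
clock: 5.67
position: [0.5467, 0.0218, 0.0736]
ee_rot: [0.086, 0.996, 0.001, 0.001]
contact_force: [-0.3, 6.4, 4.7]
gripper_width: 0.0478
gripper_force: 45.0
```

Request:
{"method": "play_rows", "body": {
  "steps": "0 0 0 0 1 -8 0.3; 0 0 0 0 2 -25 0.3; 0 0 0 0 3 -50 0.3; 0 0 0 0 3 -80 0.3; 0 0 0 0 3 -115 0.3"
}}

```text
clock: 6.08
position: [0.545, 0.0221, 0.1881]
ee_rot: [0.087, 0.996, -0.0, -0.001]
contact_force: [1.0, 0.2, -2.1]
gripper_width: 0.0479
gripper_force: 45.0
```

Request:
{"method": "play_rows", "body": {
  "steps": "0 0 0 0 0 -35 0.3; 0 0 0 0 0 -70 0.3; 0 0 0 0 0 -100 0.3; 0 0 0 0 0 -110 0.3; 0 0 0 0 0 -110 0.3"
}}

```text
clock: 6.5
position: [0.5475, 0.0222, 0.3007]
ee_rot: [0.087, 0.996, 0.001, 0.003]
contact_force: [0.9, 0.0, -2.4]
gripper_width: 0.0471
gripper_force: 45.0
```

```bash
python3 -c "
from h import *
st();plan((.4925,-.29,.285),-0.7)"
```

```text
{'clock': np.float64(6.5), 'position': array([0.5475, 0.0222, 0.3007]), 'ee_rot': array([8.740e-02, 9.962e-01, 7.000e-04, 2.500e-03]), 'contact_force': array([ 0.9393,  0.0376, -2.3894]), 'gripper_width': np.float64(0.0471), 'gripper_force': np.float64(44.9978), 'qpos': array([-0.2983,  0.2559,  0.2048,  1.6847, -0.0556,  1.2014,  1.3156])}
rot [0.0049 0.0029 1.408 ] mm [-1.000e-01 -3.171e+02  1.510e+01]
```

Request:
{"method": "play_rows", "body": {
  "steps": "0 0 0.115 0 -27 0 0.3; 0 0 0.23 0 -54 0 0.3; 0 0 0.345 0 -81 0 0.3; 0 0 0.46 0 -108 0 0.3; 0 0 0.575 0 -135 0 0.3"
}}

```text
clock: 6.92
position: [0.5213, -0.1117, 0.2956]
ee_rot: [0.369, 0.929, -0.001, -0.002]
contact_force: [1.4, -0.0, -2.0]
gripper_width: 0.0477
gripper_force: 45.0
```

```bash
python3 -c "
from h import *
st();plan((.4925,-.29,.285),-0.7)"
```

```text
{'clock': np.float64(6.9167), 'position': array([ 0.5213, -0.1117,  0.2956]), 'ee_rot': array([ 3.688e-01,  9.295e-01, -6.000e-04, -1.600e-03]), 'contact_force': array([ 1.3784, -0.0152, -2.0031]), 'gripper_width': np.float64(0.0477), 'gripper_force': np.float64(44.9915), 'qpos': array([-0.1804,  0.2414,  0.3668,  1.7298, -0.0919,  1.1908,  1.0264])}
rot [-0.0032 -0.0015  0.8275] mm [-101.3 -149.5   10.6]
```

Request:
{"method": "play_rows", "body": {
  "steps": "0 0 0.115 -18 -26 0 0.3; 0 0 0.23 -36 -53 0 0.3; 0 0 0.345 -54 -80 0 0.3; 0 0 0.46 -73 -107 0 0.3; 0 0 0.575 -92 -135 0 0.3"
}}

```text
clock: 7.33
position: [0.4968, -0.273, 0.2956]
ee_rot: [0.617, 0.787, -0.0, -0.001]
contact_force: [1.0, 0.9, -2.8]
gripper_width: 0.0475
gripper_force: 45.0
```

Request:
{"method": "play_rows", "body": {
  "steps": "0 0 0.1 0 0 0 0.3; 0 0 0.2 0 0 0 0.3; 0 0 0.25 0 0 0 0.3; 0 0 0.25 0 0 0 0.3; 0 0 0.25 0 0 0 0.3"
}}

```text
clock: 7.75
position: [0.4974, -0.2717, 0.296]
ee_rot: [0.708, 0.706, -0.001, -0.001]
contact_force: [0.4, -0.5, -2.9]
gripper_width: 0.0475
gripper_force: 45.0
```

```bash
python3 -c "
from h import *
snap('scene');p,w=cloud('scene');save(p,'s2.png',(130,130,330,280),4)
st();plan((.4925,-.29,.224),-0.7)"
```

```text
{'clock': np.float64(7.8), 'position': array([ 0.4976, -0.2717,  0.2964]), 'ee_rot': array([ 7.077e-01,  7.065e-01, -5.000e-04, -9.000e-04]), 'contact_force': array([ 0.9635,  0.2106, -1.7477]), 'gripper_width': np.float64(0.0475), 'gripper_force': np.float64(44.9979), 'qpos': array([-0.0347,  0.3198,  0.5948,  1.6636, -0.1882,  1.2182,  0.6005])}
rot [-0.0021 -0.0006  0.0105] mm [-18.3  -4.9  72.4]
```

View pics/s2.png

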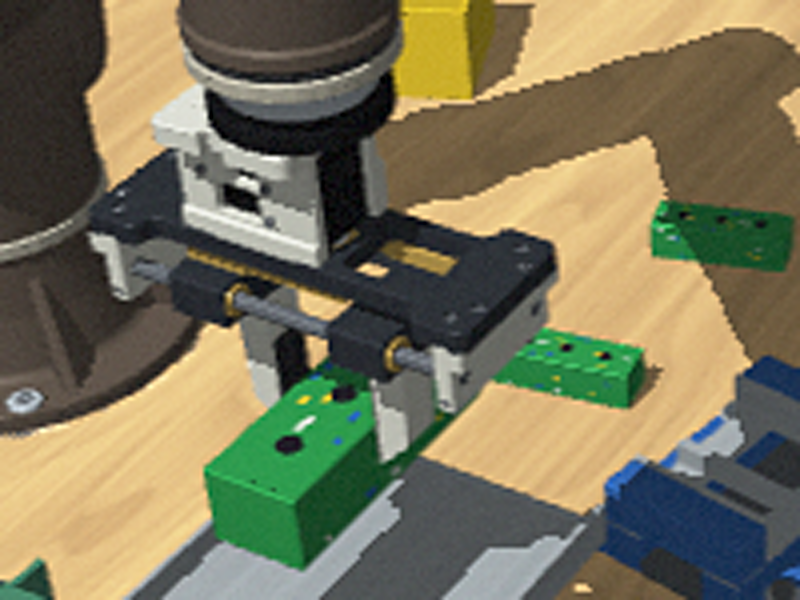

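The crop shows the bar held level over the tray, its nose at (250,530) pointing along the feed. Now I set it down.

Request:
{"method": "play_rows", "body": {
  "steps": "0 0 0.01 -9 -3 20 0.3; 0 0 0.01 -18 -5 45 0.3; 0 0 0.01 -18 -5 66 0.3; 0 0 0.01 -18 -5 70 0.3; 0 0 0.01 -18 -5 70 0.3"
}}

```text
clock: 8.22
position: [0.4922, -0.2893, 0.2262]
ee_rot: [0.712, 0.703, -0.001, -0.002]
contact_force: [-1.2, 0.4, -2.6]
gripper_width: 0.048
gripper_force: 45.0
```

Request:
{"method": "play_rows", "body": {
  "steps": "0 0 0 0 0 1 0.3; 0 0 0 0 0 2 0.3; 0 0 0 0 0 3 0.3; 0 0 0 0 0 4 0.3; 0 0 0 0 0 4 0.3"
}}

```text
clock: 8.63
position: [0.4933, -0.2901, 0.2241]
ee_rot: [0.712, 0.702, 0.0, 0.0]
contact_force: [-0.1, 0.5, -1.6]
gripper_width: 0.0475
gripper_force: 45.0
```

Request:
{"method": "play_rows", "body": {
  "steps": "0 0 0 0 0 1 0.3; 0 0 0 0 0 2 0.3; 0 0 0 0 0 3 0.3; 0 0 0 0 0 3 0.3; 0 0 0 0 0 3 0.3"
}}

```text
clock: 9.05
position: [0.4932, -0.2902, 0.2216]
ee_rot: [0.712, 0.702, 0.0, 0.0]
contact_force: [-2.5, 2.3, 6.4]
gripper_width: 0.0474
gripper_force: 45.0
```

```bash
python3 -c "
from h import *
st()"
```

```text
{'clock': np.float64(9.05), 'position': array([ 0.4932, -0.2902,  0.2216]), 'ee_rot': array([7.120e-01, 7.022e-01, 3.000e-04, 3.000e-04]), 'contact_force': array([-2.5197,  2.2834,  6.4187]), 'gripper_width': np.float64(0.0474), 'gripper_force': np.float64(45.0007), 'qpos': array([ 0.0212,  0.393 ,  0.5771,  1.7615, -0.2428,  1.0578,  0.6695])}
```

Request:
{"method": "play_rows", "body": {
  "steps": "0 0 0 0 0 0 0.8; 0 0 0 0 0 0 0.8; 0 0 0 0 0 0 0.8; 0 0 0 0 0 -20 0.8; 0 0 0 0 0 -50 0.8"
}}

```text
clock: 9.47
position: [0.4917, -0.2891, 0.2688]
ee_rot: [0.712, 0.702, -0.001, -0.002]
contact_force: [0.7, -0.7, 0.4]
gripper_width: 0.0726
gripper_force: 0.0
```

Request:
{"method": "play_rows", "body": {
  "steps": "0 -0.11 0 15 0 -10 0.8; 0 -0.22 0 30 0 -10 0.8; 0 -0.33 0 45 0 -10 0.8; 0 -0.436 0 60 0 -10 0.8; 0 -0.436 0 60 0 -10 0.8"
}}

```text
clock: 9.88
position: [0.4971, -0.2203, 0.2789]
ee_rot: [0.69, 0.69, -0.154, 0.154]
contact_force: [0.1, 2.3, -0.7]
gripper_width: 0.0733
gripper_force: 0.0
```

```bash
python3 -c "
from h import *
snap('top');p,w=cloud('top');st()
hsv=cv2.cvtColor(p,cv2.COLOR_RGB2HSV)
snap('scene');save(load('scene')[0],'s3.png',(130,130,330,280),4)
for n in('top','scene'):
    p,w=cloud(n);hsv=cv2.cvtColor(p,cv2.COLOR_RGB2HSV)
    m=(hsv[...,0]>45)&(hsv[...,0]<85)&(hsv[...,1]>120)&(abs(w[...,2]-.23)<.006)&(w[...,1]>-.39)&(w[...,1]<-.15)&(abs(w[...,0]-.4925)<.07)
    q=w[m]; print(n,len(q))
    if len(q): print(q.min(0),q.max(0),cv2.minAreaRect((q[:,:2]*1000).astype(np.float32)))
"
```

```text
{'clock': np.float64(9.9333), 'position': array([ 0.496 , -0.2234,  0.2794]), 'ee_rot': array([ 0.6909,  0.6898, -0.1537,  0.1522]), 'contact_force': array([-0.4765,  0.5385, -0.2704]), 'gripper_width': np.float64(0.0735), 'gripper_force': np.float64(0.0), 'qpos': array([-0.508 ,  0.2494,  0.6794,  1.8953,  0.327 ,  1.0097, -0.02  ])}
top 1256
[ 0.4694467  -0.35842834  0.22408085] [ 0.51803697 -0.22843811  0.23546804] ((494.044921875, -293.2047424316406), (129.89125061035156, 47.201438903808594), 88.87167358398438)
scene 1335
[ 0.47040135 -0.36134124  0.22409421] [ 0.52147725 -0.21813403  0.23375356] ((495.5923767089844, -289.6274108886719), (143.1456298828125, 50.63304901123047), 89.40603637695312)
```

View pics/s3.png

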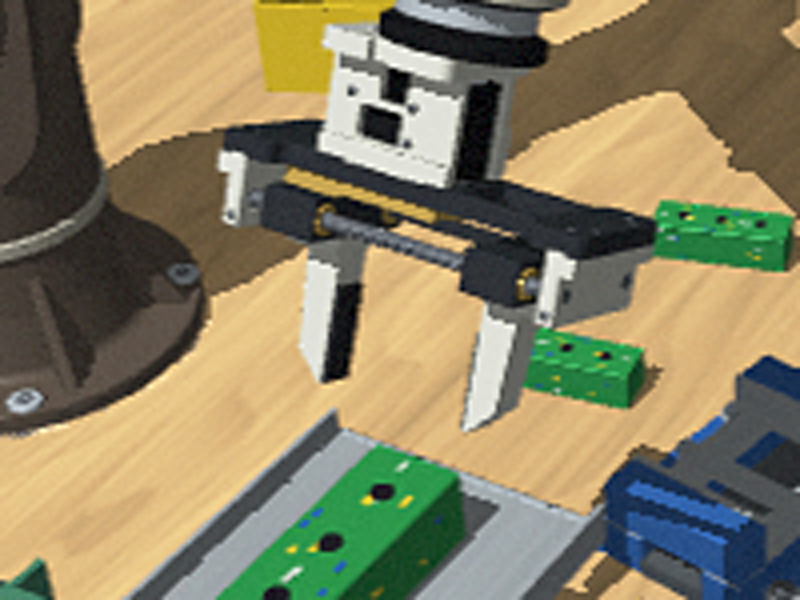

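The crop shows the bar lying flat on the tray and free of the hand, with its tail at (430,470). Next is the tail grip, with the hand leaned back.

```bash
python3 -c "
from h import *
st();plan((.4945,-.2355,.208),-0.7,-25)"
```

```text
{'clock': np.float64(9.9833), 'position': array([ 0.495 , -0.2267,  0.2801]), 'ee_rot': array([ 0.6927,  0.6881, -0.1537,  0.1517]), 'contact_force': array([ 0.2157, -0.8547, -0.7178]), 'gripper_width': np.float64(0.0738), 'gripper_force': np.float64(0.0), 'qpos': array([-0.5031,  0.2491,  0.6821,  1.8939,  0.3254,  1.0101, -0.0165])}
rot [ 0.001  -0.001   0.0053] mm [22.4 -0.4 69.1]
```

Request:
{"method": "play_rows", "body": {
  "steps": "0 0 0 22 0 10 0.8; 0 0 0 22 0 35 0.8; 0 0 0 22 0 55 0.8; 0 0 0 22 0 55 0.8; 0 0 0 22 0 55 0.8"
}}

```text
clock: 10.4
position: [0.4927, -0.2354, 0.2217]
ee_rot: [0.697, 0.684, -0.155, 0.151]
contact_force: [0.2, -0.1, 0.6]
gripper_width: 0.0735
gripper_force: 0.0
```

```bash
python3 -c "
from h import *
st();plan((.4945,-.2355,.208),-0.7,-25)"
```

```text
{'clock': np.float64(10.4), 'position': array([ 0.4927, -0.2354,  0.2217]), 'ee_rot': array([ 0.6966,  0.6841, -0.155 ,  0.1511]), 'contact_force': array([ 0.1691, -0.0557,  0.5861]), 'gripper_width': np.float64(0.0735), 'gripper_force': np.float64(0.0), 'qpos': array([-0.4598,  0.3259,  0.6721,  1.9705,  0.3041,  0.8646, -0.0318])}
rot [-0.004 -0.    -0.005] mm [ 5.7  1.9 12.4]
```

Request:
{"method": "play_rows", "body": {
  "steps": "0 0 0 3 2 6 0.8; 0 0 0 6 2 12 0.8; 0 0 0 6 2 12 0.8; 0 0 0 6 2 12 0.8; 0 0 0 6 2 12 0.8"
}}

```text
clock: 10.82
position: [0.4961, -0.233, 0.2084]
ee_rot: [0.695, 0.686, -0.154, 0.152]
contact_force: [0.2, 0.4, -0.5]
gripper_width: 0.0732
gripper_force: 0.0
```

Request:
{"method": "play_rows", "body": {
  "steps": "0 0 0 0 0 0 0.3; 0 0 0 0 0 0 0.3; 0 0 0 0 0 0 0.3; 0 0 0 0 0 0 0.3; 0 0 0 0 0 0 0.3",
  "force": 45
}}

```text
clock: 11.23
position: [0.4959, -0.233, 0.2083]
ee_rot: [0.695, 0.686, -0.154, 0.152]
contact_force: [-0.5, 0.4, 0.7]
gripper_width: 0.0478
gripper_force: 44.9
```

```bash
python3 -c "
from h import *
st();s=robot.observe();Q=R.from_quat(s['ee_rot']);print(Q.inv().apply([-.012*100,-100,0]),Q.inv().apply([0,0,10]))"
```

```text
{'clock': np.float64(11.2333), 'position': array([ 0.4959, -0.233 ,  0.2083]), 'ee_rot': array([ 0.6952,  0.6855, -0.154 ,  0.1519]), 'contact_force': array([-0.4631,  0.4272,  0.736 ]), 'gripper_width': np.float64(0.0478), 'gripper_force': np.float64(44.9413), 'qpos': array([-0.4549,  0.3476,  0.6659,  1.9826,  0.297 ,  0.8317, -0.0359])}
[-90.65359631   0.20282998  42.22942501] [-4.22264609e+00  5.81163591e-04 -9.06472612e+00]
```

Request:
{"method": "play_rows", "body": {
  "steps": "0 0 0 -11 0 4 0.3; 0 0 0 -23 0 9.5 0.3; 0 0 0 -34 0 15 0.3; 0 0 0 -46 0 20.5 0.3; 0 0 0 -57 0 25.5 0.3"
}}

```text
clock: 11.65
position: [0.4946, -0.2962, 0.2088]
ee_rot: [0.695, 0.686, -0.154, 0.151]
contact_force: [0.3, 1.4, -2.5]
gripper_width: 0.0478
gripper_force: 44.9
```

Request:
{"method": "play_rows", "body": {
  "steps": "0 0 0 -11 0 5 0.3; 0 0 0 -23 0 10.5 0.3; 0 0 0 -34 0 16 0.3; 0 0 0 -45 0 21 0.3; 0 0 0 -45 0 21 0.3"
}}

```text
clock: 12.07
position: [0.4929, -0.3477, 0.2092]
ee_rot: [0.696, 0.684, -0.155, 0.152]
contact_force: [-0.9, -0.0, -3.0]
gripper_width: 0.0476
gripper_force: 44.9
```

```bash
python3 -c "
from h import *
st();snap('scene');save(load('scene')[0],'s4.png',(130,160,330,310),4)"
```

```text
{'clock': np.float64(12.0667), 'position': array([ 0.4929, -0.3477,  0.2092]), 'ee_rot': array([ 0.6963,  0.6843, -0.1548,  0.1517]), 'contact_force': array([-9.3580e-01, -1.0000e-04, -2.9657e+00]), 'gripper_width': np.float64(0.0476), 'gripper_force': np.float64(44.9398), 'qpos': array([-0.2113,  0.3944,  0.656 ,  1.9158,  0.2471,  0.7595,  0.2026])}
```

View pics/s4.png

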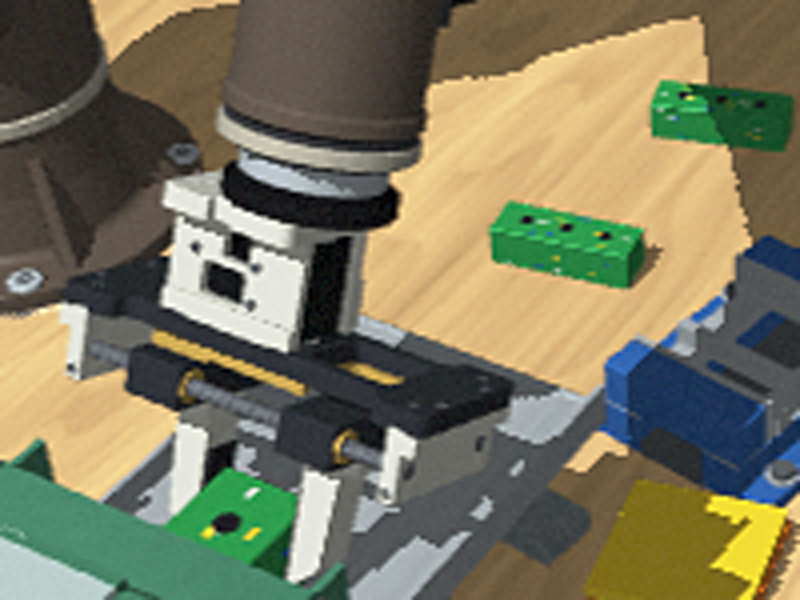

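The crop shows the bar's tail still in the grip at (240,520), its nose under the flap and the hand outside the mouth. I push a little further and then let go.

Request:
{"method": "play_rows", "body": {
  "steps": "0 0 0 -6 0 3 0.3; 0 0 0 -12 0 5.5 0.3; 0 0 0 -12 0 5.5 0.3; 0 0 0 -12 0 5.5 0.8; 0 0 0 -12 0 5.5 0.8"
}}

```text
clock: 12.53
position: [0.4944, -0.3583, 0.2094]
ee_rot: [0.695, 0.686, -0.154, 0.152]
contact_force: [-0.4, 0.4, -1.0]
gripper_width: 0.0568
gripper_force: 0.0
```

Request:
{"method": "play_rows", "body": {
  "steps": "0 0 0 0 0 0 0.8; 0 0 0 0 0 0 0.8; 0 0 0 0 0 0 0.8; 0 0 0 0 0 0 0.8; 0 0 0 0 0 0 0.8"
}}

```text
clock: 12.95
position: [0.4942, -0.3582, 0.2092]
ee_rot: [0.695, 0.686, -0.154, 0.152]
contact_force: [0.3, -0.2, -0.1]
gripper_width: 0.0738
gripper_force: 0.0
```

Request:
{"method": "play_rows", "body": {
  "steps": "0 0 0 10 0 -10 0.8; 0 0 0 25 0 -35 0.8; 0 0 0 45 0 -65 0.8; 0 0 0 65 0 -95 0.8; 0 0 0 90 0 -120 0.8"
}}

```text
clock: 13.37
position: [0.496, -0.2257, 0.2817]
ee_rot: [0.696, 0.685, -0.154, 0.152]
contact_force: [1.7, 0.8, 0.1]
gripper_width: 0.0732
gripper_force: 0.0
```

```bash
python3 -c "
from h import *
st();snap('top');p,w=cloud('top');save(p,'t3.png',(190,140,560,360),2.1)
at('top',[(470,285),(490,285),(494,285),(498,285),(503,285),(509,285)])"
```

```text
{'clock': np.float64(13.3667), 'position': array([ 0.496 , -0.2257,  0.2817]), 'ee_rot': array([ 0.6958,  0.6848, -0.1537,  0.1525]), 'contact_force': array([1.6632, 0.821 , 0.1189]), 'gripper_width': np.float64(0.0732), 'gripper_force': np.float64(0.0), 'qpos': array([-0.4977,  0.2483,  0.6718,  1.8891,  0.3288,  1.017 , -0.0303])}
(470, 285) [ 0.4966 -0.3508  0.1899]
(490, 285) [ 0.4967 -0.4003  0.1632]
(494, 285) [ 0.4971 -0.4034  0.1798]
(498, 285) [ 0.4978 -0.4037  0.205 ]
(503, 285) [ 0.4984 -0.4027  0.2357]
(509, 285) [ 0.499  -0.4065  0.2622]
```

View pics/t3.png

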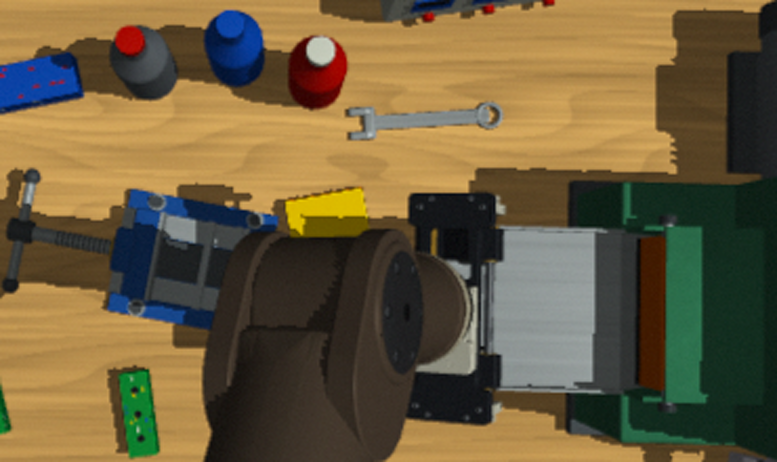

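The picture shows the tray empty and the orange flap hanging shut at (652,312). Its depths match those before the push. The vise is open and the bystanders are in place. I let everything settle, then hand in.

Request:
{"method": "play_rows", "body": {
  "steps": "0 0 0 0 0 0 0.8; 0 0 0 0 0 0 0.8; 0 0 0 0 0 0 0.8; 0 0 0 0 0 0 0.8; 0 0 0 0 0 0 0.8"
}}

```text
clock: 13.83
position: [0.4952, -0.2274, 0.2796]
ee_rot: [0.696, 0.685, -0.155, 0.152]
contact_force: [0.1, -0.9, -0.2]
gripper_width: 0.0734
gripper_force: 0.0
```

```bash
python3 -c "
from h import *
print(robot.job_done())"
```

```text
the job is handed in; nothing more can be done
None
```

The job is handed in at 13.8 s: the vise jaw is drawn open and left open, the green bar was laid on the tray and pushed in by its tail, the flap has shut behind it, and the bystanders I could see in the last picture are where they were.

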